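# Close a filled tin in the bench lid press

## Robot

A 6-joint arm with a two-finger parallel gripper is mounted at the origin on a cart in front of the work surface, level with it; the furniture and walls round the work are solid. World frame = base frame: x ahead of the robot, y to its left, z up, the work surface at z = 0. Lengths are in mm, angles in rad, forces in N, time in s.
With the tool pointing down it reaches from about 350 to 975 mm from the base axis. Payload 7.1 kg.
Tool frame: the origin (TCP) lies midway between the tips of the shut fingers; the grasp point (between the pads) lies env.hold_point_z behind it (env.hold_point_z is the distance from the TCP to the grasp point, in mm); z points along the fingers, y is the line along which they close (so a half turn about z gives the same grasp; the last joint's range is limited). The gripper opens to 88 mm and grips with 3 to 60 N. Pads are 20 mm wide; open, the fingers measure 115 mm over their backs; the gripper's body (75 mm by 178 mm) begins 61 mm behind the grasp point.
Start: joints at [-1.296, 0.423, 1.63, -0, 1.089, -0.019], TCP at [181.013, -598.197, 222.675] pointing down, gripper open.
Joint ranges: [-3, 3], [-0.9, 2.11], [0.09, 2.58], [-1.31, 4.45], [0.11, 2.69], [-2.54, 2.54]. Speed limits (rad/s): [2.39, 2.39, 3.01, 3.14, 3.14, 3.14].

## Interface

Orientations are given as a unit quaternion [x, y, z, w].
In Python, from station import env gives the robot as it stands. Calls block until the motion is done:
- env.reach(position, orientation): joint-space move of the TCP to a pose.
- env.move_l(position, rot=None, rate=150, f_stop=None): straight line of the TCP; rot=None keeps the orientation; rate is the mean speed in mm/s. With f_stop (N) it stops when the force on the tool has changed by that much, and returns True; else False.
- env.move_joints(angles): joint-space move.
- env.set_gripper(opening): finger opening in mm; the grip force is fixed at half the most; returns when the fingers have stopped.
- env.hold(seconds).
- env.ik(position, orientation): joint angles nearest the present ones, or None.
- env.read_state(): the state.
- env.camera(name): name is "scene" or "top" or "wrist"; returns the picture (420x560x3 uint8, blue, green, red); there is no depth.
- env.camera_params(name): a dict with "fx", "fy", "cx", "cy" (pixels), "pose" (4x4, takes a point from camera to world coordinates); the wrist camera has in their place "tool_from_camera" (4x4, takes a point from camera to tool coordinates, whose origin is the TCP and whose axes are the flange's). Camera axes: x right, y up, looking along -z (the intrinsics and any distortion apply to the point x, -y, -z); pixel columns grow to the right and rows downward; lengths in mm; the calibration is good to about 2 mm. The wrist camera is an equidistant fisheye: a pixel r from the principal point sees the ray r / f radians off the axis. A picture is of the moment at which its call begins: read the wrist's pose just before it. camera_params takes no time and is no camera call.
A pose or a line that the arm cannot do raises env.IKError and nothing moves.
- env.sign_off(): hands the job in; it is judged then, once.
Trained networks look in the newest picture that a camera, given by its name, has taken for a name from the list of things; names that differ only in an ending like _2 or _b are one class to them, and where a whole thing is asked for, a point or a joint stands for the part that bears it (a point fixed in the world has none). Each returns a list of dicts, best first, with "confidence" (0 to 1); they miss things now and then, are a little off and sometimes report something else, mostly with a low value. They report only what shows in the picture. A call takes as long as a camera call.
- env.boxes_of(camera, thing): "xy" ([column, row] in pixels, amid what is visible of it).
- env.trace(camera, thing): "mask" (420x560 bool, what is visible of it) and "xy" ([column, row] in pixels, amid what is visible of it).
- env.pinpoint(camera, thing): "xy" ([column, row] in pixels: a listed point, or the origin of a listed thing).
The state is a dict: "time_s": time; "qpos": joint angles; "dq": joint speeds; "tau": joint torques, N m; "tool_pos": TCP position; "orientation": TCP orientation; "force": force on the tool from outside, world axes, zero at the start; "wrist_torque": the same for the moment, N m; "width": finger opening in mm; "grip_force": force on a finger pad.
Only numpy, scipy, OpenCV 4.12 (cv2) and the standard library are available. Lean on these libraries where they do the work, as an engineer would, in place of code of your own. Each camera call takes 0.05 s, during which the arm holds its last target. There are 200 camera calls.

## Task

The tin on the scale has been filled and weighed, but its lid is only started in the neck. Keeping it upright, stand it centrally on the anvil of the bench press, under the ram, and let go; then push the press's sprung lever all the way down to its stop so that the lid is driven fully home, and let the lever spring back up. Leave the closed tin standing in the press and leave the things around it alone.

Things in the scene. Friction and masses are not known exactly. Their poses are not given: they have to be found in the camera images.
- tin: Round bare-metal lever-lid tin with a blue band, standing upright on the round pan (168 mm wide, 58 mm above the bench) of a white bench scale (205x300 mm, fixed). Body 66 mm diameter, 115 mm high to its top rim, plain cylinder, 0.25 to 0.5 kg. Origin: centre of its underside; z up along its axis; x and y mean nothing.
- tin_lid (a joint): How far (m) the tin's steel press-in lid stands above its home position: 0.006 to 0.009 at the start, 0 when fully home (lid top then 118 mm above the tin's underside). A tight friction fit: it takes about 30 N straight down to move, stays where it is left and cannot come off.
- press: Green C-frame bench press, 200 mm deep, 130 mm wide, 345 mm high to the top of its ram, fixed to the bench, its open side towards the robot. Origin: on the bench under the ram axis; x points from the open side into the press, towards its column; y to the press's left; z up. Its head, 74 mm wide, overhangs the anvil: underside 208 mm above the bench, reaching 30 mm in front of the ram axis.
- press_anvil (a point): Centre of the top face of the press's flat round steel anvil (88 mm diameter, 30 mm above the bench), exactly under the ram; axes as the press. Behind the tin's place two dark locator bars, 12 mm high, form a V open to the front: their faces are 36 mm from the ram axis at 45 degrees either side of +x, so a centred tin is 3 mm clear of both.
- ram_pad (a point): Centre of the underside of the ram's round steel pad (40 mm diameter), 151 mm above the anvil at rest; moves with the ram. A tool that points straight down cannot set the tin under it: the tool must lean back to the open side, 40 to 50 degrees from vertical, fingers either side of the tin, and hold the tin low (35 to 45 mm above its underside).
- press_grip (a point): Centre of the black round hand grip (25 mm diameter, 90 mm long, lying along the press's y) at the end of the lever, right of the press, 142 mm to -y of the ram axis. Moves with the lever, whose 170 mm arm points out of the open side, 30 degrees upwards at rest and 25 degrees below level at its stop. Push it down with closed fingers on top of it.
- press_pivot (a point): Point on the lever's pivot axis (which lies along the press's y), 34 mm behind the ram axis and 238 mm above the bench.
- press_lever (a joint): Angle (rad) of the press lever: 0 at rest (up), 0.96 at its lower stop, growing as the grip is pushed down. A return spring always brings it back up; pushing the grip down takes 4 to 8 N, and about 7 N more while the lid is being driven. The ram goes down 34.4 mm per rad, 33 mm in all: at the stop a tin's lid is just home.
- grease_tin: Round grease tin, yellow lid, 70 mm diameter, 33 mm high, on the bench to the right of the press. Bystander. Origin: centre of its underside.
- oil_can: Red oil can with a thin spout, 62x68x150 mm, standing on the bench. Bystander. Origin: centre of its underside.
- weight_200: Brass 200 g check weight, 31 mm diameter, 47 mm high, on the bench near the scale. Bystander. Origin: centre of its underside.
- side_cutter: Side cutters with red handles, 127x49x11 mm, lying on the bench between robot and press. Bystander. Origin: centre of its underside.

How it is judged (in metres and radians):
On the way, in this order (a step that is already met when the one before it is completed fails the run):
1. the tin stands upright and released on the anvil, its axis within 8 mm of the ram axis (horizontal distance between tin and press_anvil below 0.008 m and z of tin in the frame of press_anvil below 0.004 m and angle between tin's own z axis and vertical below 0.1 rad and contact force between the fingers and tin below 0.3 N and value of joint tin_lid above 0.004 m), for 0.2 s.
2. with the tin in place the lever is pushed down to its stop (horizontal distance between tin and press_anvil below 0.008 m and z of tin in the frame of press_anvil below 0.004 m and angle between tin's own z axis and vertical below 0.1 rad and value of joint press_lever above 0.92 rad and value of joint tin_lid below 0.002 m), for 0.05 s.
At the end, for the whole second after the job is handed in: The tin stands upright and at rest on the anvil, its axis within 8 mm of the ram axis and within 0.1 rad of vertical; its lid is home within 2 mm; the lever is back up within 0.06 rad of rest (horizontal distance between tin and press_anvil below 0.008 m and z of tin in the frame of press_anvil below 0.004 m and angle between tin's own z axis and vertical below 0.1 rad and value of joint tin_lid below 0.002 m and value of joint press_lever below 0.06 rad and linear speed of tin below 0.02 m/s); the robot touches nothing.
It fails at once if the tin is tilted more than 0.45 rad from upright (angle between tin's own z axis and vertical above 0.45 rad).
It fails at once if the grease tin is pushed more than 30 mm or knocked over (distance of grease_tin from where it was at the start of the episode above 0.03 m or angle between grease_tin's own z axis and vertical above 0.5 rad).
It fails at once if the oil can is pushed more than 30 mm or knocked over (distance of oil_can from where it was at the start of the episode above 0.03 m or angle between oil_can's own z axis and vertical above 0.5 rad).
It fails at once if the brass weight is pushed more than 30 mm or knocked over (distance of weight_200 from where it was at the start of the episode above 0.03 m or angle between weight_200's own z axis and vertical above 0.5 rad).
It fails at once if the pair of side cutters is pushed more than 30 mm or knocked over (distance of side_cutter from where it was at the start of the episode above 0.03 m).
It also fails if it takes over 53 s, if anything falls off the work surface, if the arm or the gripper's body presses on something with over 40 N, if the wrist force passes 120 N, or if a joint passes its speed limit or range.

## Working session

There is one attempt and no reset: what is moved stays moved. The work goes in short steps, each a Python script; the robot and the scene stay as the last script left them, time stands still between calls to the robot, and variables do not carry over. Pictures are saved under pics/ and viewed, at most 12 in all, crops included, and the job is handed in when it is done.

```bash
mkdir -p pics; ls
cat > h.py <<'E'
from station import env
import numpy as np, cv2
from scipy.spatial.transform import Rotation as R
def ray(cam,xy):
    p=env.camera_params(cam); T=np.array(p["pose"])
    d=np.array([(xy[0]-p["cx"])/p["fx"],-(xy[1]-p["cy"])/p["fy"],-1.0])
    return T[:3,3],T[:3,:3]@(d/np.linalg.norm(d))
def proj(cam,X):
    p=env.camera_params(cam);T=np.array(p["pose"]);c=T[:3,:3].T@(np.array(X)-T[:3,3])
    return np.array([p["cx"]+p["fx"]*c[0]/-c[2],p["cy"]-p["fy"]*c[1]/-c[2]])
def atz(cam,xy,z):
    o,d=ray(cam,xy); return o+d*(z-o[2])/d[2]
def tri(xys):
    A=np.zeros((3,3));b=np.zeros(3)
    for cam,xy in xys:
        o,d=ray(cam,xy);P=np.eye(3)-np.outer(d,d);A+=P;b+=P@o
    X=np.linalg.solve(A,b)
    return X,[np.round(proj(c,X)-xy,1) for c,xy in xys]
E
python3 - <<'E'
from h import *
np.set_printoptions(precision=1,suppress=True)
for c in("scene","top"):
    im=env.camera(c); cv2.imwrite(f"pics/{c}0.png",im)
    print(c,{k:(np.array(v)) for k,v in env.camera_params(c).items()})
Z=dict(tin=58,press=0,press_anvil=30,ram_pad=181,press_grip=None,press_pivot=238,grease_tin=0,oil_can=0,weight_200=0,side_cutter=0)
for n,z in Z.items():
    r={}
    for c in("scene","top"):
        q=env.pinpoint(c,n)
        if q: r[c]=q[0]["xy"]; print(n,c,np.array(q[0]["xy"]),round(q[0]["confidence"],2), atz(c,q[0]["xy"],z) if z is not None else '')
    if len(r)==2: print('   tri',*tri(list(r.items())))
print(env.hold_point_z,env.read_state())
E
```

```text
pics
station.py
scene {'fx': array(399.), 'fy': array(399.), 'cx': array(278.9), 'cy': array(208.3), 'pose': array([[ -0.8,   0.4,  -0.4, 114.5],
       [ -0.6,  -0.5,   0.6, 692.3],
       [  0. ,   0.8,   0.6, 863.6],
       [  0. ,   0. ,   0. ,   1. ]])}
top {'fx': array(498.9), 'fy': array(498.9), 'cx': array(270.8), 'cy': array(209.8), 'pose': array([[  -0. ,    1. ,   -0.1,  405.6],
       [  -1. ,   -0. ,   -0. ,   48.2],
       [  -0. ,    0.1,    1. , 1741. ],
       [   0. ,    0. ,    0. ,    1. ]])}
tin scene [241.2 311.2] 0.79 [516.2 270.5  58. ]
tin top [207.4 229.8] 0.87 [506.3 268.5  58. ]
   tri [509.9 270.5  62.4] [array([1.9, 0.2]), array([-0.8, -1.1])]
press scene [300.3 223.7] 0.8 [ 605.4 -131.2    0. ]
press top [320.9 204.2] 0.75 [ 599.2 -121.5    0. ]
   tri [ 598.3 -120.1   11.8] [array([0.1, 0. ]), array([-0.1, -0.1])]
press_anvil scene [304.2 216.7] 0.89 [ 596.4 -137.7   30. ]
press_anvil top [325.7 206.5] 0.62 [ 587.8 -135.    30. ]
   tri [ 590.  -132.9   36.2] [array([1. , 0.1]), array([-0.4, -0.8])]
ram_pad scene [310.7 176. ] 0.78 [ 592.4 -152.9  181.
[... 756 characters left out ...]
ight_200 top [230.1 186.5] 0.4 [662.5 197.7   0. ]
   tri [658.3 194.7  -1.7] [array([-1.9, -0.2]), array([0.9, 1.3])]
side_cutter scene [335.5 281.3] 0.6 [396.4  10.9   0. ]
side_cutter top [287.5 266. ] 0.79 [383.7  -3.3   0. ]
   tri [391.5  -0.   -9.2] [array([3.1, 0.4]), array([-1. , -2.3])]
18.700000000000003 {'time_s': 1.1, 'qpos': array([-1.3,  0.4,  1.6, -0. ,  1.1, -0. ]), 'dq': array([ 0.,  0., -0., -0.,  0., -0.]), 'tau': array([  0. , -54.5, -27.4,   0.1,   0. ,  -0. ]), 'tool_pos': array([ 181. , -598.2,  222.7]), 'orientation': array([ 1. ,  0.1, -0. ,  0. ]), 'force': array([-1. , -0.2, -0.6]), 'wrist_torque': array([0., 0., 0.]), 'grip_force': 0.0, 'width': 87.6958031337157}
```

View pics/scene0.png

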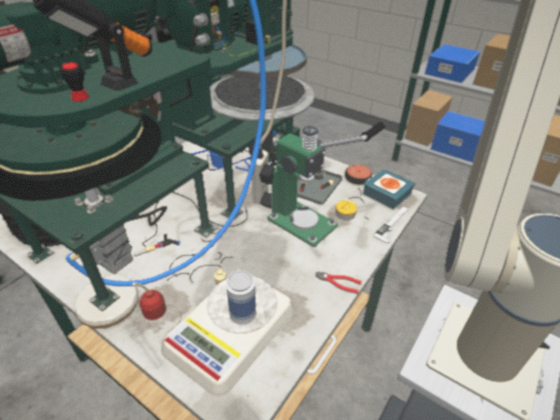

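View pics/top0.png

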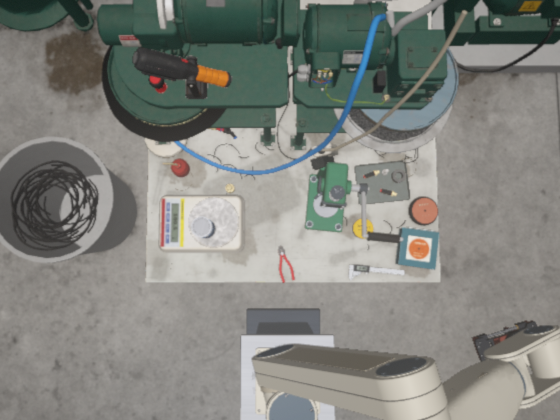

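The scene shows the tin on the scale at (241,297), the press at (300,195), the grip at (372,131) and the yellow grease tin at (346,208). The top view agrees: tin (205,228), press (325,200). Next I'll measure more closely with the wrist camera.

```bash
cat >> h.py <<'E'
def rot(az,lean,s=1):
    a,l=np.radians([az,lean]); z=np.array([np.sin(l)*np.cos(a),np.sin(l)*np.sin(a),-np.cos(l)])
    y=s*np.array([np.sin(a),-np.cos(a),0]); return R.from_matrix(np.c_[np.cross(y,z),y,z]).as_quat()
def wpose():
    s=env.read_state(); T=np.eye(4);T[:3,:3]=R.from_quat(s["orientation"]).as_matrix();T[:3,3]=s["tool_pos"]
    return T@np.array(env.camera_params("wrist")["tool_from_camera"])
def wray(T,xy):
    p=env.camera_params("wrist");v=np.array([(xy[0]-p["cx"])/p["fx"],(xy[1]-p["cy"])/p["fy"]]);th=np.linalg.norm(v)
    d=np.array([0,0,-1.]) if th<1e-9 else np.array([np.sin(th)*v[0]/th,-np.sin(th)*v[1]/th,-np.cos(th)])
    return T[:3,3],T[:3,:3]@d
def watz(T,xy,z):
    o,d=wray(T,xy);return o+d*(z-o[2])/d[2]
def wproj(T,X):
    p=env.camera_params("wrist");c=T[:3,:3].T@(np.array(X,float)-T[:3,3]);d=np.array([c[0],-c[1]]);r=np.linalg.norm(d)
    return np.array([p["cx"],p["cy"]])+d/r*np.arctan2(r,-c[2])*np.array([p["fx"],p["fy"]])
E
python3 - <<'E'
from h import *
np.set_printoptions(precision=2,suppress=True)
print(env.camera_params("wrist"))
tests={'look':((380,-100,330),-4,40),'grasp':((524,278,82),27,50),'place':((604,-133,54),-4,50),'pre':((440,-125,70),-4,50),'push':((480,-265,340),-4,0)}
for k,(p,a,l) in tests.items():
    for s in(1,-1): 
        q=env.ik(p,rot(a,l,s)); print(k,s,q)
E
```

```text
{'fx': 325.19226210127806, 'fy': 325.19226210127806, 'cx': 270.1089015183018, 'cy': 214.24103701452364, 'tool_from_camera': array([[   0.  ,    0.97,    0.25,   67.02],
       [   1.  ,   -0.  ,    0.  ,    0.14],
       [   0.  ,    0.25,   -0.97, -163.03],
       [   0.  ,    0.  ,    0.  ,    1.  ]])}
look 1 [-0.5  -0.39  2.37  0.53  0.57  0.78]
look -1 [-0.5  -0.39  2.37  0.53  0.57 -2.37]
grasp 1 [ 0.47  0.62  2.3   3.13  0.65 -1.57]
grasp -1 [0.47 0.62 2.3  3.13 0.65 1.57]
place 1 [-0.34  0.7   2.24  2.81  0.68 -1.48]
place -1 [-0.34  0.7   2.24  2.81  0.68  1.66]
pre 1 [-0.54  0.71  2.56  2.71  0.98 -1.64]
pre -1 [-0.54  0.71  2.56  2.71  0.98  1.51]
push 1 [-0.53  0.19  1.68 -0.    1.27  1.11]
push -1 [-0.53  0.19  1.68 -0.    1.27 -2.03]
```

Run:
```python
from h import *
np.set_printoptions(precision=2,suppress=True)
s=env.read_state(); env.move_l([181,-560,430],rate=250)
q=None
for p in((400,-110,280),(380,-105,330),(420,-110,330)):
    q=env.ik(p,rot(-3,50,-1)); print(p,q)
    if q is not None: break
env.move_joints(q); env.hold(.2)
T=wpose(); im=env.camera("wrist"); cv2.imwrite("pics/w1.png",im)
for n,z in dict(press=0,press_anvil=30,ram_pad=181,press_grip=323,press_pivot=238,grease_tin=0).items():
    for r in env.pinpoint("wrist",n)[:2]: print(n,np.array(r["xy"]),round(r["confidence"],2),watz(T,r["xy"],z))
print(env.read_state()["time_s"],env.read_state()["tool_pos"]); np.save("T1.npy",T)
```

```text
(400, -110, 280) None
(380, -105, 330) None
(420, -110, 330) NoneTraceback (most recent call last):
  File "<stdin>", line 8, in <module>
ValueError: expected 6 finite numbers
```

Run:
```python
from h import *
np.set_printoptions(precision=2,suppress=True)
for s in(-1,1):
 for l in(25,40,50):
  for p in((400,-110,200),(400,-110,280),(400,-110,350),(460,-120,200),(460,-120,280)):
    print(s,l,p,env.ik(p,rot(-3,l,s)))
for p in((524,278,82),(480,250,150),(604,-133,54),(490,-125,70),(490,-125,130)): print(p,env.ik(p,rot(10,50,-1)))
```

```text
-1 25 (400, -110, 200) [-0.41 -0.01  2.35  0.38  0.41 -2.24]
-1 25 (400, -110, 280) [-0.41 -0.17  2.26  0.24  0.66 -2.09]
-1 25 (400, -110, 350) [-0.41 -0.27  2.15  0.2   0.85 -2.03]
-1 25 (460, -120, 200) [-0.37  0.09  2.24  0.34  0.41 -2.17]
-1 25 (460, -120, 280) [-0.37 -0.05  2.16  0.22  0.63 -2.04]
-1 40 (400, -110, 200) None
-1 40 (400, -110, 280) None
-1 40 (400, -110, 350) [-0.51 -0.36  2.31  0.52  0.61 -2.37]
-1 40 (460, -120, 200) None
-1 40 (460, -120, 280) None
-1 50 (400, -110, 200) None
-1 50 (400, -110, 280) None
-1 50 (400, -110, 350) None
-1 50 (460, -120, 200) [-0.5   0.18  2.5   2.35  0.48  2.  ]
-1 50 (460, -120, 280) None
1 25 (400, -110, 200) [-0.41 -0.01  2.35  0.38  0.41  0.9 ]
1 25 (400, -110, 280) [-0.41 -0.17  2.26  0.24  0.66  1.05]
1 25 (400, -110, 350) [-0.41 -0.27  2.15  0.2   0.85  1.12]
1 25 (460, -120, 200) [-0.37  0.09  2.24  0.34  0.41  0.98]
1 25 (460, -120, 280) [-0.37 -0.05  2.16  0.22  0.63  1.1 ]
1 40 (400, -110, 200) [-0.51  0.    2.51  1.63  0.29 -0.43]
1 40 (400, -110, 280) [-0.51 -0.23  2.41  0.78  0.42  0.48]
1 40 (400, -110, 350) [-0.51 -0.36  2.31  0.52  0.61  0.77]
1 40 (460, -120, 200) [-0.44  0.1   2.4   1.66  0.25 -0.39]
1 40 (460, -120, 280) [-0.44 -0.1   2.32  0.77  0.35  0.53]
1 50 (400, -110, 200) None
1 50 (400, -110, 280) [-0.6  -0.21  2.52  1.49  0.41 -0.28]
1 50 (400, -110, 350) [-0.6  -0.38  2.42  0.96  0.51  0.31]
1 50 (460, -120, 200) [-0.5   0.18  2.5   2.35  0.48 -1.14]
1 50 (460, -120, 280) [-0.5  -0.08  2.43  1.65  0.34 -0.38]
(524, 278, 82) [0.65 0.62 2.27 3.76 0.66 1.38]
(480, 250, 150) [0.67 0.41 2.37 3.87 0.57 1.25]
(604, -133, 54) [-0.47  0.7   2.19  2.33  0.68  1.81]
(490, -125, 70) [-0.61  0.66  2.4   2.3   0.82  1.65]
(490, -125, 130) [-0.61  0.46  2.41  2.14  0.7   1.87]
```

Run:
```python
from h import *
np.set_printoptions(precision=2,suppress=True)
env.move_joints(env.ik((400,-100,280),rot(-3,25,-1))); env.hold(.2)
def look(i):
    T=wpose(); im=env.camera("wrist"); cv2.imwrite(f"pics/w{i}.png",im);np.save(f"T{i}.npy",T)
    for n,z in dict(press=0,press_anvil=30,ram_pad=181,press_grip=323,press_pivot=238,grease_tin=0).items():
        for r in env.pinpoint("wrist",n)[:2]: print(n,np.array(r["xy"]),round(r["confidence"],2),watz(T,r["xy"],z))
look(1)
q=env.ik((440,-100,200),rot(-3,50,-1)); print(q)
if q is not None:
    env.move_joints(q); env.hold(.2); look(2)
print(env.read_state()["time_s"],env.read_state()["tool_pos"])
a,b=[cv2.imread(f"pics/w{i}.png") for i in(1,2)]
cv2.imwrite("pics/w12.png",cv2.resize(np.vstack([a,b]),None,fx=.71,fy=.71))
```

```text
press [251.6 209.8] 0.62 [ 587.23 -140.29    0.  ]
press [252.3 228.9] 0.28 [ 627.78 -142.78    0.  ]
press_anvil [250.  226.6] 0.92 [ 595.84 -142.2    30.  ]
press_grip [498.6 250.3] 0.58 [355.18  -4.18 323.  ]
press_pivot [518.3 182.3] 0.3 [380.41  82.28 238.  ]
grease_tin [168.  175.9] 0.57 [ 515.02 -260.87   -0.  ]
[-0.46  0.14  2.55  2.43  0.49  1.95]
press [247.3 138.3] 0.79 [ 582.74 -136.26    0.  ]
press [524.  192.5] 0.6 [728.6  380.72   0.  ]
press_anvil [247.  165.5] 0.74 [ 598.56 -137.25   30.  ]
ram_pad [245.  289.6] 0.91 [ 602.81 -135.42  181.  ]
grease_tin [130.9 111.4] 0.84 [ 517.15 -265.58    0.  ]
8.425 [ 440.01 -100.    200.02]
```

View pics/w12.png

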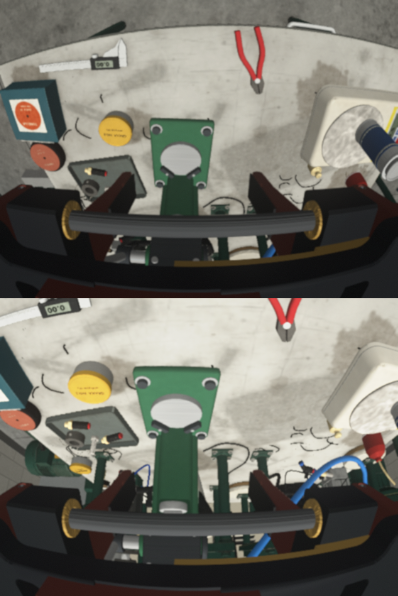

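Both wrist pictures are upside down. The anvil shows at about (250,226) in the first and (247,163) in the second, with the ram pad at (245,290). I'll rectify both onto the plane of the anvil top.

Run:
```python
from h import *
S=2.0; c0=np.array([580,-139]); W=250; outs=[]
for i in(1,2):
    T=np.load(f"T{i}.npy");im=cv2.imread(f"pics/w{i}.png")
    m=np.zeros((W*2//1,W*2,2),np.float32)
    N=int(190*S); mx=np.zeros((N,N,2),np.float32)
    for r in range(N):
        for c in range(N):
            mx[r,c]=wproj(T,[c0[0]+(N/2-r)/S,c0[1]+(N/2-c)/S,30])
    o=cv2.remap(im,mx[...,0],mx[...,1],cv2.INTER_CUBIC); cv2.imwrite(f"pics/r{i}.png",o)
    g=cv2.GaussianBlur(cv2.cvtColor(o,cv2.COLOR_BGR2GRAY),(5,5),1)
    h=cv2.HoughCircles(g,cv2.HOUGH_GRADIENT,1.0,10,param1=60,param2=12,minRadius=int(42*S),maxRadius=int(46*S))
    if h is not None:
        for x,y,r in h[0][:3]: print(i,"centre",c0+np.array([N/2-y,N/2-x])/S,"r",r/S)
    for k in range(0,N,int(10*S)): o[k,:4]=255;o[:4,k]=255
    outs.append(o)
cv2.imwrite("pics/rect.png",np.hstack(outs))
```

```text
Traceback (most recent call last):
  File "h.py", line 32, in wproj
    p=env.camera_params("wrist");c=T[:3,:3].T@(np.array(X,float)-T[:3,3]);d=np.array([c[0],-c[1]]);r=np.linalg.norm(d)
ValueError: time passes only in moves, steps and waits
```

Too many parameter calls, so I'll cache the parameters.

```bash
sed -i 's/p=env.camera_params("wrist");/p=WP();/; ' h.py
cat >> h.py <<'E'
import functools
@functools.lru_cache
def WP(): return env.camera_params("wrist")
def rectify(T,im,c0,N,S,z):
    p=WP(); r,c=np.mgrid[:N,:N]; X=np.stack([c0[0]+(N/2-r)/S,c0[1]+(N/2-c)/S,np.full((N,N),float(z))],-1)
    k=(X-T[:3,3])@T[:3,:3]; rr=np.hypot(k[...,0],k[...,1]); th=np.arctan2(rr,-k[...,2])/rr*p["fx"]
    return cv2.remap(im,(p["cx"]+th*k[...,0]).astype(np.float32),(p["cy"]-th*k[...,1]).astype(np.float32),cv2.INTER_CUBIC)
E
cat > rect.py <<'E'
from h import *
S=2.0; c0=np.array([580,-139]); N=380; outs=[]
for i in(1,2):
    T=np.load(f"T{i}.npy");im=cv2.imread(f"pics/w{i}.png")
    o=rectify(T,im,c0,N,S,30)
    g=cv2.GaussianBlur(cv2.cvtColor(o,cv2.COLOR_BGR2GRAY),(5,5),1)
    h=cv2.HoughCircles(g,cv2.HOUGH_GRADIENT,1.0,10,param1=60,param2=12,minRadius=int(42*S),maxRadius=int(46*S))
    if h is not None:
        for x,y,r in h[0][:3]: print(i,"centre",c0+np.array([N/2-y,N/2-x])/S,"r",r/S)
    for k in range(0,N,int(10*S)): o[k,:4]=255;o[:4,k]=255
    outs.append(o)
cv2.imwrite("pics/rect.png",np.hstack(outs))
E
python3 rect.py
```

```text
1 centre [ 595.25 -135.75] r 43.95
2 centre [ 594.25 -136.25] r 43.5
```

View pics/rect.png

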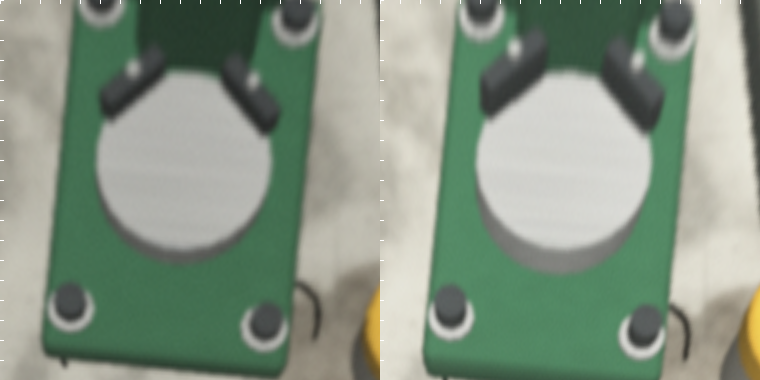

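The anvil shows as a clean 88 mm circle in both views, with centres (595.3,-135.8) and (594.3,-136.3). The plate edges give a yaw of about -5.4°, which predicts the grip at (469,-267) and matches the triangulation. Now the tin.

Run:
```python
from h import *
np.set_printoptions(precision=2,suppress=True)
q=env.ik((410,217,300),rot(28,28,-1)); print(q)
env.move_joints(q); env.hold(.2)
T=wpose(); im=env.camera("wrist"); cv2.imwrite("pics/w3.png",im);np.save("T3.npy",T)
for r in env.pinpoint("wrist","tin")[:2]: print(np.array(r["xy"]),r["confidence"],watz(T,r["xy"],58))
S=2.0; c0=np.array([510,270]); N=380; outs=[]
for z in(173,58):
    o=rectify(T,im,c0,N,S,z); g=cv2.GaussianBlur(cv2.cvtColor(o,cv2.COLOR_BGR2GRAY),(5,5),1)
    h=cv2.HoughCircles(g,cv2.HOUGH_GRADIENT,1.0,6,param1=60,param2=10,minRadius=int(31.5*S),maxRadius=int(34.5*S))
    if h is not None:
        for x,y,r in h[0][:4]: print(z,"centre",c0+np.array([N/2-y,N/2-x])/S,"r",r/S)
    for k in range(0,N,20): o[k,:4]=255;o[:4,k]=255
    outs.append(o)
cv2.imwrite("pics/recttin.png",np.hstack(outs))
print(env.read_state()["time_s"])
for p in((435,233,166),): print(env.ik(p,rot(28,50,-1)))
```

```text
[ 0.45 -0.13  2.19  0.03  0.59 -1.63]
[272.2 171.6] 0.96 [505.77 271.22  58.  ]
173 centre [510.25 273.75] r 33.1
173 centre [516.25 273.75] r 32.0
173 centre [515.25 279.25] r 34.2
173 centre [487.75 260.25] r 32.0
58 centre [510.25 274.25] r 32.35
58 centre [523.25 281.75] r 34.2
58 centre [528.75 283.25] r 33.1
58 centre [513.25 274.25] r 34.2
11.725
[0.45 0.31 2.5  3.08 0.54 1.6 ]
```

View pics/recttin.png

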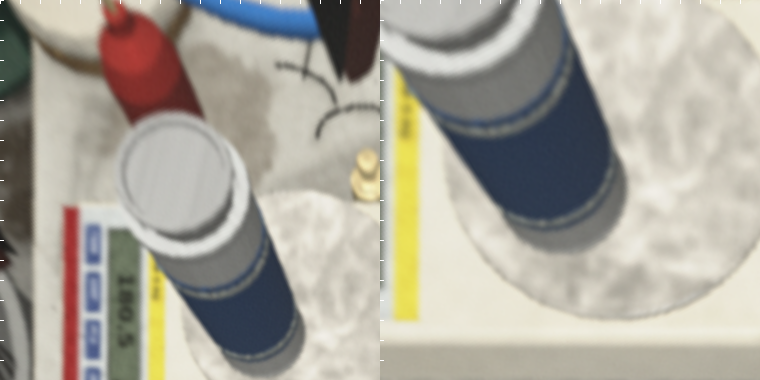

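The rim circle (r 33.1) gives (510.3,273.8) and the base circle gives (510.3,274.3), so the tin stands at (510.3,274). Grasping it leaned 50°, 36 mm above its underside.

```bash
cat >> h.py <<'E'
def tcp(hold,az,lean):  # TCP position for a given grasp point
    a,l=np.radians([az,lean]); return np.array(hold,float)+env.hold_point_z*np.array([np.sin(l)*np.cos(a),np.sin(l)*np.sin(a),-np.cos(l)])
E
python3 - <<'E'
from h import *
np.set_printoptions(precision=2,suppress=True)
az,L=28,50; q=rot(az,L,-1); u=np.array([np.cos(np.radians(az)),np.sin(np.radians(az)),0])
h=np.array([510.3,274,94.])
pre=tcp(h-100*u+[0,0,60],az,L)
env.move_joints(env.ik(pre,q))
print(env.read_state()["tool_pos"],pre)
env.move_l(tcp(h-100*u,az,L),rate=150,f_stop=15)
print("hit",env.move_l(tcp(h,az,L),rate=100,f_stop=8))
env.set_gripper(60); s=env.read_state(); print(s["width"],s["grip_force"],s["force"])
env.move_l(tcp(h+[0,0,4],az,L),rate=30)
env.move_l(tcp(h+[0,0,30],az,L),rate=80); env.hold(.1)
s=env.read_state(); print(s["width"],s["grip_force"],s["force"],s["time_s"])
T=wpose(); im=env.camera("wrist"); cv2.imwrite("pics/w4.png",im); np.save("T4.npy",T)
cv2.imwrite("pics/s4.png",env.camera("scene"))
cv2.imwrite("pics/v4.png",np.hstack([cv2.resize(im,(400,300)),cv2.resize(cv2.imread("pics/s4.png")[200:410,130:410],(400,300))]))
E
```

```text
[434.85 233.96 142.18] [434.65 233.78 141.98]
hit False
65.67584949393633 30.000075101852417 [-0.96 -1.21  0.29]
65.70434174488682 29.999986588954926 [ 0.49 -0.64 -3.65] 17.4667
```

View pics/v4.png

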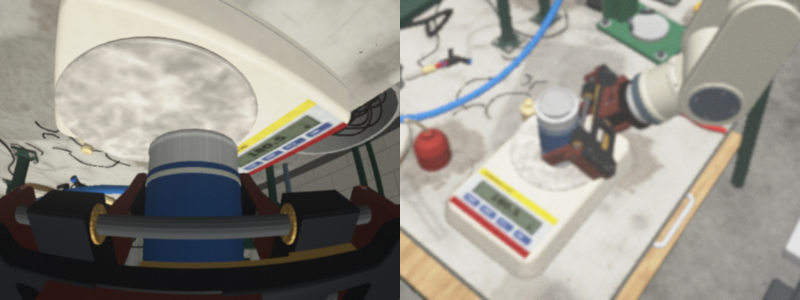

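The tin is held upright between the fingers, clear of the pan (base at about (193,135) in the left half). Now I'll measure its offset in the grasp from its base circle and carry it to the front of the press.

Run:
```python
from h import *
np.set_printoptions(precision=2,suppress=True)
T=np.load("T4.npy"); im=cv2.imread("pics/w4.png"); c0=np.array([510.3,274])
S=4;N=360
o=rectify(T,im,c0,N,S,88); g=cv2.GaussianBlur(cv2.cvtColor(o,cv2.COLOR_BGR2GRAY),(7,7),2)
h=cv2.HoughCircles(g,cv2.HOUGH_GRADIENT,1.0,4,param1=50,param2=10,minRadius=int(32*S),maxRadius=int(34*S))
if h is not None:
    for x,y,r in h[0][:4]: print("centre",c0+np.array([N/2-y,N/2-x])/S,"r",r/S)
cv2.circle(o,(N//2,N//2),33*S,(0,0,255),1)
yaw,L=-5.4,50; u=np.array([np.cos(np.radians(yaw)),np.sin(np.radians(yaw)),0]); A=np.array([594.8,-136,30.])
env.move_l(tcp(np.array([510.3,274,94+32]),28,L),rate=60)
hp=A-130*u+[0,0,36+9]
env.move_l(tcp(hp+[0,0,40],yaw,L),rot(yaw,L,-1),rate=170)
env.move_l(tcp(hp,yaw,L),rate=80); env.hold(.2)
s=env.read_state(); print(s["tool_pos"],s["width"],s["force"],s["time_s"])
T=wpose(); im=env.camera("wrist"); cv2.imwrite("pics/w5.png",im); np.save("T5.npy",T)
o2=rectify(T,im,(A-130*u)[:2],N,S,39); cv2.circle(o2,(N//2,N//2),33*S,(0,0,255),1)
cv2.imwrite("pics/s5.png",env.camera("scene"))
cv2.imwrite("pics/v5.png",np.vstack([np.hstack([o[:,:],o2])[:300],cv2.resize(cv2.imread("pics/s5.png")[80:290,220:444],(320,300),interpolation=3).copy() if 0 else np.hstack([cv2.resize(im,(400,300)),cv2.resize(cv2.imread("pics/s5.png")[90:300,220:444],(320,300))])]))
```

```text
centre [511.18 274.62] r 32.475
centre [512.42 275.38] r 33.85
centre [513.67 275.88] r 33.85
centre [512.42 274.38] r 33.85
[ 479.84 -125.18   63.61] 65.684409756002 [ 0.34  0.53 -3.56] 21.2167
```

View pics/v5.png

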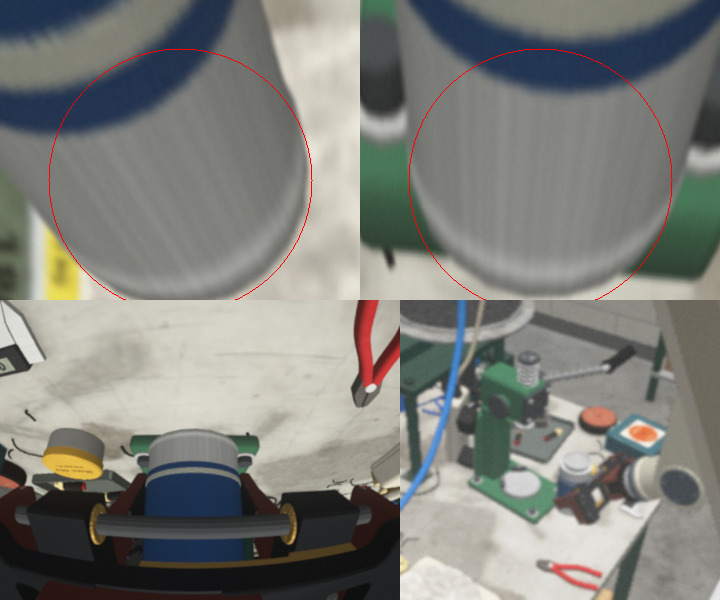

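The tin hangs just in front of the press. Its near base edge (row 294 against the circle's 312) suggests it sits 2–4 mm forward in the grasp. I'll go in short of centre and measure it directly against the anvil.

Run:
```python
from h import *
np.set_printoptions(precision=2,suppress=True)
yaw,L=-5.4,50; u=np.array([np.cos(np.radians(yaw)),np.sin(np.radians(yaw)),0]); A=np.array([594.8,-136,30.])
print(env.move_l(tcp(A-5*u+[0,0,45],yaw,L),rate=90,f_stop=10))
print(env.move_l(tcp(A-5*u+[0,0,37.5],yaw,L),rate=40,f_stop=6)); env.hold(.2)
s=env.read_state(); print(s["tool_pos"],s["width"],s["force"],s["time_s"])
T=wpose(); im=env.camera("wrist"); cv2.imwrite("pics/w6.png",im); np.save("T6.npy",T)
S=4;N=440
o=rectify(T,im,(A-15*u)[:2],N,S,30); 
f=lambda d:(N//2+int(round(15*u[1]*-S)),N//2-int(round(15*u[0]*S)))
cv2.circle(o,f(0),44*S,(0,0,255),1);cv2.circle(o,f(0),33*S,(255,255,0),1)
cv2.imwrite("pics/v6.png",np.hstack([o,cv2.resize(im,(360,440))])[:])
```

```text
False
False
[ 604.12 -136.91   55.51] 65.2864347405602 [ 0.26 -0.61 -4.31] 23.4
```

View pics/v6.png

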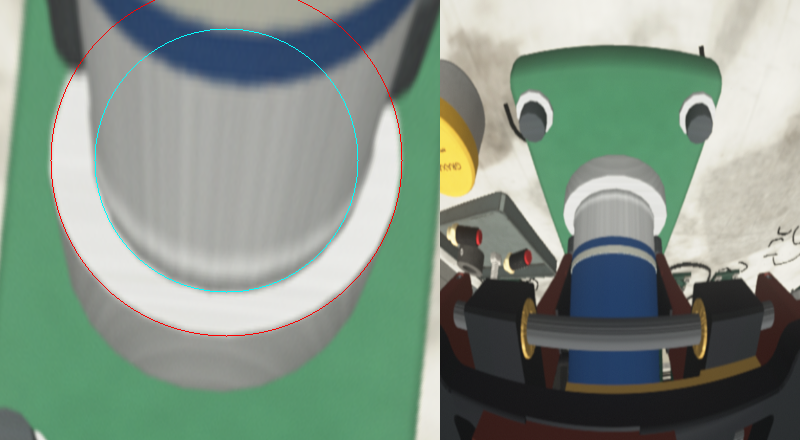

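The anvil's ring matches the red circle. The tin's base lies within about 2 mm of central (bottom edge at row 292 on the cyan circle, about 1.3 mm right). Lowering, releasing and backing out.

Run:
```python
from h import *
np.set_printoptions(precision=2,suppress=True)
yaw,L=-5.4,50; u=np.array([np.cos(np.radians(yaw)),np.sin(np.radians(yaw)),0]); n=np.array([-u[1],u[0],0]); A=np.array([594.8,-136,30.])
B=A-4.5*u+1*n
print(env.move_l(tcp(B+[0,0,34.5],yaw,L),rate=15,f_stop=5))
s=env.read_state(); print(s["tool_pos"],tcp(B+[0,0,36],yaw,L),s["force"])
env.set_gripper(84); env.hold(.2)
s=env.read_state(); print(s["width"],s["grip_force"],s["force"])
p=s["tool_pos"]
print(env.move_l(p-140*u,rate=130,f_stop=6)); env.hold(.15)
T=wpose(); im=env.camera("wrist"); cv2.imwrite("pics/w7.png",im); np.save("T7.npy",T)
for z,c in((30,A),):
    S=4;N=440; o=rectify(T,im,(A-15*u)[:2],N,S,z); f=(N//2+int(round(15*u[1]*-S)),N//2-int(round(15*u[0]*S)))
    cv2.circle(o,f,44*S,(0,0,255),1);cv2.circle(o,f,33*S,(255,255,0),1)
cv2.imwrite("pics/v7.png",np.hstack([o,cv2.resize(im,(360,440))]))
s=env.read_state(); print(s["tool_pos"],s["force"],s["time_s"])
G=A-113*u-142*n; print("grip",G)
for p in((440,-290,420),(440,-267,380)):
  for r in (rot(yaw,0,-1),rot(yaw,0,1),rot(yaw-90,0,1),rot(yaw+90,0,1)): print(p,env.ik(p,r))
```

```text
True
[ 604.86 -136.24   53.46] [ 604.68 -135.93   53.98] [-1.37  0.7   4.88]
84.19706548593666 0.0 [0.44 0.95 0.34]
False
[ 464.79 -122.89   52.23] [-0.96  0.46 -0.41] 25.8333
grip [ 468.94 -266.74   30.  ]
(440, -290, 420) [-0.61  0.1   1.61 -0.    1.43 -2.08]
(440, -290, 420) [-0.61  0.1   1.61 -0.    1.43  1.06]
(440, -290, 420) None
(440, -290, 420) [-0.61  0.1   1.61 -0.    1.43 -0.51]
(440, -267, 380) [-0.57  0.1   1.69 -0.    1.35 -2.05]
(440, -267, 380) [-0.57  0.1   1.69 -0.    1.35  1.1 ]
(440, -267, 380) None
(440, -267, 380) [-0.57  0.1   1.69 -0.    1.35 -0.47]
```

View pics/v7.png

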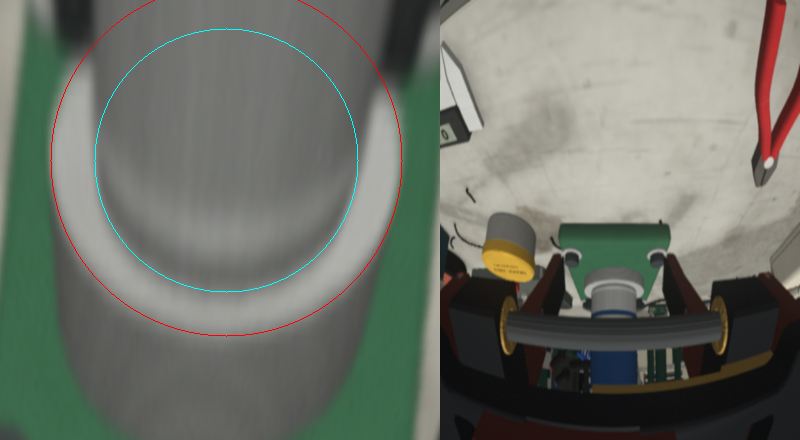

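Released: the base edge still lies on the cyan circle (row ~290) and the fingers are clear. Now I'll raise, close the fingers and go over the grip.

```bash
cat >> h.py <<'E'
yaw=-5.4; u=np.array([np.cos(np.radians(yaw)),np.sin(np.radians(yaw)),0]); n=np.array([-u[1],u[0],0]); A=np.array([594.8,-136,30.])
def arc(deg,lift=0):  # TCP on top of the grip, lever at deg above level
    t=np.radians(deg); return A*[1,1,0]+(34-170*np.cos(t))*u-144*n+[0,0,238+170*np.sin(t)+12.5+lift]
E
python3 - <<'E'
from h import *
np.set_printoptions(precision=2,suppress=True)
env.move_l([430,-105,190],rate=180)
env.move_joints(env.ik((400,-100,280),rot(yaw,25,1)))
env.set_gripper(0)
env.move_joints(env.ik((410,-160,420),rot(yaw,0,1)))
for d in range(30,-31,-15): print(d,arc(d),env.ik(arc(d),rot(yaw,0,1)))
env.reach(arc(30,45),rot(yaw,0,1)); env.hold(.1)
s=env.read_state(); print(s["time_s"],s["width"],s["tool_pos"],s["force"])
hit=env.move_l(arc(30,-6),rate=40,f_stop=3)
s=env.read_state(); print(hit,s["time_s"],s["tool_pos"],s["force"])
cv2.imwrite("pics/s8.png",env.camera("scene"))
cv2.imwrite("pics/v8.png",cv2.resize(env.camera("scene")[60:270,250:530],(800,600)))
E
```

```text
30 [ 468.53 -268.71  335.5 ] [-0.54  0.18  1.7  -0.    1.26  1.12]
15 [ 451.62 -267.11  294.5 ] [-0.56  0.19  1.78 -0.    1.17  1.11]
0 [ 445.85 -266.56  250.5 ] [-0.56  0.23  1.84 -0.    1.07  1.1 ]
-15 [ 451.62 -267.11  206.5 ] [-0.56  0.3   1.86 -0.    0.98  1.11]
-30 [ 468.53 -268.71  165.5 ] [-0.54  0.38  1.86 -0.    0.9   1.12]
31.575 0.0862872904156447 [ 467.94 -267.59  380.62] [ 0.35 -0.2   0.27]
True 32.6 [ 467.87 -268.56  334.86] [-0.88 -0.81  5.69]
```

View pics/v8.png

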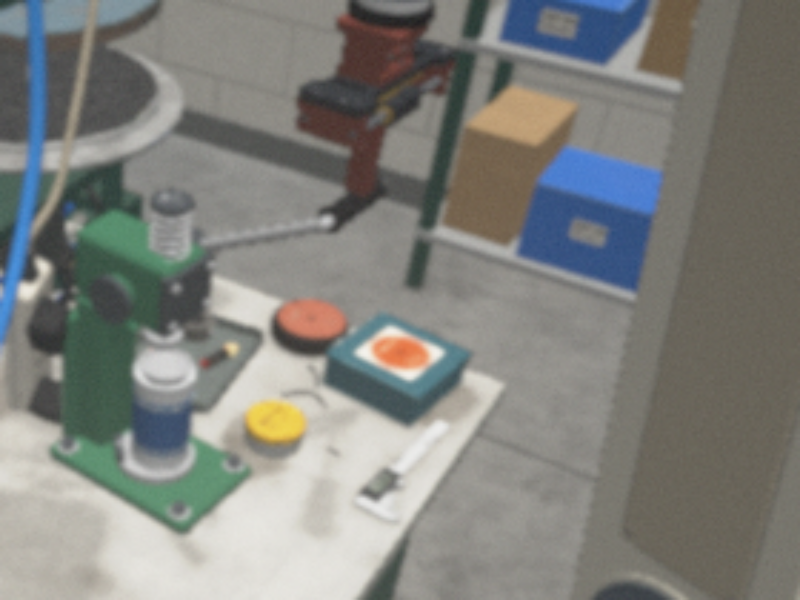

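The fingertips rest on the grip at (365,195), touching at z 334.9 against the 335.5 predicted, and the tin stands under the ram. Pushing along the lever's arc.

Run:
```python
from h import *
np.set_printoptions(precision=2,suppress=True)
for d in(22,14,6,-2,-10,-17,-22):
    h=env.move_l(arc(d),rate=90,f_stop=30); s=env.read_state(); print(d,h,s["tool_pos"],s["force"])
    if h: break
h=env.move_l(arc(-25.5,-6),rate=25,f_stop=22); env.hold(.2); s=env.read_state(); print(h,s["tool_pos"],arc(-25),s["force"],s["time_s"])
cv2.imwrite("pics/v9.png",cv2.resize(env.camera("scene")[60:270,250:530],(800,600)))
```

```text
22 False [ 457.36 -267.8   314.48] [-4.83  0.62  6.97]
14 False [ 450.76 -267.37  292.17] [-4.66 -0.65  6.24]
6 False [ 447.06 -267.08  269.05] [-3.1  -2.05  5.68]
-2 False [ 446.53 -267.02  245.53] [-2.59 -2.9   6.02]
-10 False [ 449.07 -267.26  222.06] [-2.88 -2.3   6.18]
-17 False [ 453.93 -267.65  201.99] [-2.38 -2.59  5.89]
-22 False [ 458.75 -268.12  188.  ] [-2.58 -1.94  6.17]
True [ 462.15 -268.62  178.19] [ 461.71 -268.06  178.65] [-4.4   0.68 15.12] 36.1917
```

View pics/v9.png

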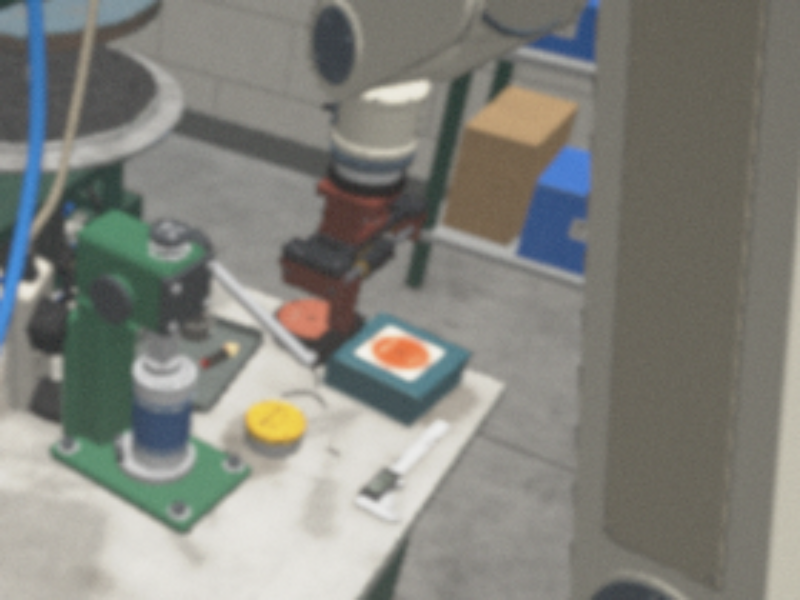

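The lever is at its stop: the fingertip is at z 178.2 against 178.65 predicted, the force rises sharply, and the ram sits on the lid. One firmer nudge to be sure, then I'll let the lever up along the arc and move clear.

Run:
```python
from h import *
np.set_printoptions(precision=2,suppress=True)
p=env.read_state()["tool_pos"]
h=env.move_l(p+[0,0,-8],rate=20,f_stop=30); s=env.read_state(); print(h,s["tool_pos"],s["force"]); env.hold(.15)
for d in(-10,10,25,30): env.move_l(arc(d,1),rate=130)
env.move_l(arc(30,60),rate=100)
env.move_joints(env.ik((410,-180,420),rot(yaw,0,1))); env.hold(.3)
s=env.read_state(); print(s["tool_pos"],s["force"],s["time_s"])
cv2.imwrite("pics/s10.png",env.camera("scene"))
for nme in("press_grip","ram_pad","tin"):
    for r in env.pinpoint("scene",nme)[:1]: print(nme,r)
print(proj("scene",arc(30)-[0,0,12.5]),proj("scene",A))
cv2.imwrite("pics/v10.png",cv2.resize(cv2.imread("pics/s10.png")[100:250,250:400],(600,600),interpolation=cv2.INTER_CUBIC))
```

```text
True [ 462.3  -268.7   177.83] [-6.86  3.46 19.23]
[ 410.29 -180.55  419.36] [-0.04  1.02  0.66] 40.0917
press_grip {'xy': [370.4, 135.7], 'confidence': 0.73}
ram_pad {'xy': [306.4, 177.0], 'confidence': 0.63}
tin {'xy': [306.4, 216.9], 'confidence': 0.72}
[373.89 129.86] [304.34 217.19]
```

View pics/v10.png

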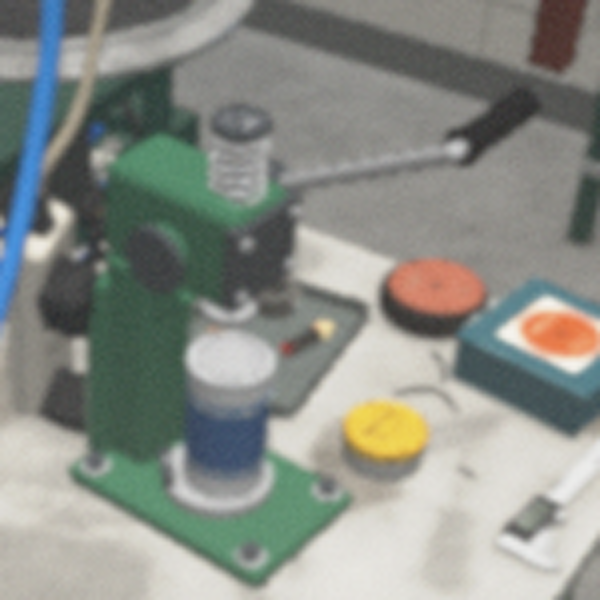

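The lever is back up, with the grip at (370.4,135.7) against (370.6,135.6) at the start. The lid is flush, the tin stands upright on the anvil, and the robot is clear of everything.

```bash
python3 -c "
from station import env
print(env.sign_off())"
```

```text
the job is handed in; nothing more can be done
None
```

The job is handed in at about 40 s of the 53 s allowed: the tin stands upright on the anvil, within about 2 mm of the ram axis by the camera. The lever was pushed to its stop and is back up, the lid looks home in the last picture, and I saw no bystander disturbed (no verdict was returned).

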